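# Close the seed cup housing on the metering test stand

### The arm

A 6-joint arm with a two-finger parallel gripper is mounted at the origin on the work surface. World frame = base frame: x ahead of the robot, y to its left, z up, the work surface at z = 0. Lengths are in m, angles in degrees, forces in N, time in s.
With the tool pointing down it reaches from about 0.375 to 0.9 m from the base axis. Payload 3.1 kg.
Tool frame: the origin (TCP) lies between the finger pads; the fingertips stand 11 mm ahead of it and the grasp point (between the pads) lies 8 mm behind it; z points along the fingers, y is the line along which they close (so a half turn about z gives the same grasp; the last joint's range is limited). The gripper opens to 87 mm and grips with 3 to 60 N. Pads are 19 mm wide; open, the fingers measure 117 mm over their backs; the gripper's body (75 mm by 190 mm) begins 51 mm behind the grasp point.
Start: joints at [-77.607, 30.224, 82.088, -0, 67.689, -10.227], TCP at [0.24, -0.577, 0.234] pointing down, gripper open.
Joint ranges: [-176.69, 176.69], [-43.24, 126.21], [12.49, 139.97], [-82, 262], [0, 151.66], [-163.58, 163.58]. Speed limits (degrees/s): [159.86, 159.86, 180, 180, 180, 180].

### API

Orientations are given as a 3x3 rotation matrix whose columns are the frame's x, y, z axes.
In Python, from rig import bot, viewer, workorder, models gives the robot as it stands.
- The arm moves only by the shell command python3 -m jog 'ROWS'. ROWS is JSON, a list of rows, each a list of 7 numbers: the opening, from 0 (shut) to 1 (fully open), then the shift along the tool's x, y, z in m, then the turn, a rotation vector about the tool's x, y, z in degrees. In form: [[claw, x, y, z, ax, ay, az], ...]. A call has 1 to 20 rows; each row is the pose to reach, as a shift and turn from the pose commanded when the call began, along the tool's axes at that moment; what a row does not reach only later rows make up. A row lasts 1/8 s, in which the tool goes at most 62.5 mm and 10.7 degrees, less where a joint would pass 70% of its speed; a pose out of reach is approached as far as the arm can. A call with a gripper value outside its range is refused whole. The fingers move at their own pace and stop on an object; the grip force is fixed at half the most. Time passes only in rows, so rows that repeat a pose let the fingers close. It gives the time, the measured TCP pose, the force, the opening and the grip force at its end, in the units of the state.
- bot.read_state(): the state, without advancing time (a new reading comes with each control period).
- viewer.capture(name): name is "scene" or "top" or "wrist"; returns (picture, depth): 480x640x3 uint8, blue, green, red; 480x640 float32, m along the optical axis (not along the pixel's ray), 0 where there is no reading.
- viewer.camera_info(name): a dict with "fx", "fy", "cx", "cy" (pixels), "dist_coeffs" ([k1, k2, p1, p2, k3] as OpenCV has them; the pictures are not rectified), "world_to_cam" (4x4, takes a point from world to camera coordinates). Camera axes: x right, y down, z forward; pixel columns grow to the right and rows downward; lengths in m; the calibration is good to about 2 mm. A picture is of the moment at which its call begins: read the wrist's pose just before it. camera_info takes no time and is no camera call; for the wrist camera it gives the pose at the moment of the call.
- workorder.hand_in(): hands the job in; it is judged then, once.
Trained networks look in the newest picture that a camera, given by its name, has taken for a name from the list of things; names that differ only in an ending like _2 or _b are one class to them, and where a whole thing is asked for, a point or a joint stands for the part that bears it (a point fixed in the world has none). Each returns a list of dicts, best first, with "p" (0 to 1); they miss things now and then, are a little off and sometimes report something else, mostly with a low value. They report only what shows in the picture. A call takes as long as a camera call. They do not tell look-alikes from the thing itself.
- models.outline_of(camera, thing): "mask" (480x640 bool, what is visible of it).
- models.tip_of(camera, thing): "xyz" ([x, y, z] in m, in world coordinates, good to about 4 mm: a listed point, or the origin of a listed thing).
The state is a dict: "time_s": time; "joint_positions": joint angles; "qvel": joint speeds; "tau": joint torques, N m; "position": TCP position; "tcp_rot": TCP orientation; "force": force on the tool from outside, world axes, zero at the start; "moment": the same for the moment, N m; "opening": opening from 0.0 (shut) to 1.0 (fully open); "grasp_force": force on a finger pad.
Only numpy, scipy, OpenCV 4.12 (cv2) and the standard library are available. Lean on these libraries where they do the work, as an engineer would, in place of code of your own. Each camera call takes 0.05 s, during which the arm holds its last target. There are 200 camera calls.

### The job

The feed roller is loaded in the red seed cup housing, but a hex drive shaft was left lying across its mouth. Take the shaft off and lay it flat in the steel parts tray, then fold the hinged cover down over the housing until it is fully shut, with the roller still inside. Leave the other things on the bench where they are.

Things in the scene. Friction and masses are not known exactly. Their poses are not given: they have to be found in the camera images.
- housing: Fixed test stand. Origin: middle of the underside of its grey base plate (300 x 240 x 12 mm, on the bench); at yaw 0 x points away from the robot, y left. On the plate's middle is the red seed cup housing, an open box 160 (x) x 130 (y) mm, walls 7 mm, rim 84 mm above the bench, open to 19 mm above the bench. A 50 mm high cam lock sits at the right front (x -145 to -55, y -115 to -85 mm).
- cradle_front (a point): Middle of the lower front edge of the grey hopper cradle, an open frame of 12 mm bars hanging 305 mm above the bench over the housing (axes as housing). From here it runs 226 mm back (+x) and 111 mm to each side; gaps 60 mm wide, too narrow for a gripper. Below it the front and sides are open but for two 18 mm posts, 217 mm behind this point, 105 mm left and right.
- cover (a joint): Angle of the housing's aluminium cover about the hinge on its left (+y) rim: 0 = shut, lying flat on the rim; about 1.57 = standing straight up; more = leaning outwards to the left (up to 1.95). It starts open. The hinge is stiff: the cover stays at any angle, and takes about 3 to 5 N at its free edge to move.
- cover_hinge (a point): Middle of the cover's hinge line, 69 mm to the left (+y) of the housing's centre and 84 mm above the bench; the hinge line runs along the housing's x axis (axes as housing).
- cover_edge (a point): Middle of the cover's free edge, on its outer face (the top face when shut). The cover is a plate 164 mm (along the hinge) x 132 mm (hinge to free edge) x 5 mm, rotating with the joint; its outer face lies 5 mm off the hinge line.
- shaft: Loose plain steel hexagonal bar, 14 mm across flats (16 mm across corners), 220 mm long, 0.3 kg. Origin: middle of its length, on its lower flat (7 mm below the bar's axis as it starts); x runs along the bar. It starts lying front to back across the housing's mouth, on the front and rear rims.
- tray: Fixed low dark steel tray, open on top, 300 (x) x 150 (y) x 30 mm, walls 5 mm, empty but for two wooden cross rests 18 mm wide at x -70 and +70 mm whose tops are 15 mm above the bench. Origin: centre of its underside on the bench; x is its long axis.
- roller: White nylon fluted feed roller, 90 mm long, 50 mm diameter, lying along x inside the housing between two low ribs, its top about 20 mm below the rim. Origin: middle of its length, at the lowest line of its 46 mm core as it starts; it may turn about its axis.
- collar_a: Bystander: brass shaft collar, ring 42 mm outside, 19 mm bore, 16 mm high, on the base plate right of the housing. Origin: centre of its underside.
- collar_b: Bystander: a second collar of the same kind, on the bench between tray and test stand, nearer the robot. Origin: centre of its underside.
- spare_roller: Bystander: spare white fluted roller lying on the bench at the left, same size as the other. Origin: middle of its length, lowest line of its core as it starts.
- grease_jar: Bystander: grey jar, 64 mm diameter, 75 mm high, at the left. Origin: centre of its underside.
- wrench: Bystander: open-ended wrench lying at the left, nearer the robot. Origin: underside, middle.
Not all that is in view belongs to the job. There is more than one size of the shaft; the one meant has the size given above. Leave any green look-alike of the roller alone.

How it is judged (in metres and radians):
On the way:
1. the shaft lies flat in the tray and is let go, while the cover is still open (x of shaft in the frame of tray between -0.045 and 0.045 m and y of shaft in the frame of tray between -0.07 and 0.07 m and z of shaft in the frame of tray between 0 and 0.032 m and angle between shaft's own x axis and vertical between 1.47 and 1.67 rad and linear speed of shaft below 0.02 m/s and contact force between the fingers and shaft below 0.1 N and value of joint cover above 0.3 rad), for 0.2 s.
At the end, for the whole second after the job is handed in: The shaft lies flat in the tray (within 0.1 rad of level, its middle within 45 mm lengthwise and 70 mm sideways of the tray's centre, resting low on the rests or floor), released and at rest; the cover is shut to within 0.05 rad; the roller is still in the housing (x of shaft in the frame of tray between -0.045 and 0.045 m and y of shaft in the frame of tray between -0.07 and 0.07 m and z of shaft in the frame of tray between 0 and 0.032 m and angle between shaft's own x axis and vertical between 1.47 and 1.67 rad and linear speed of shaft below 0.02 m/s and contact force between the fingers and shaft below 0.1 N and x of roller in the frame of housing between -0.04 and 0.04 m and y of roller in the frame of housing between -0.045 and 0.045 m and z of roller in the frame of housing below 0.07 m and value of joint cover below 0.05 rad and linear speed of roller below 0.03 m/s); the robot touches nothing.
It fails at once if a bystander (collars, spare roller, jar, wrench) is shoved by more than 30 mm (distance of any of collar_a, collar_b, spare_roller, grease_jar, wrench from where it was at the start of the episode above 0.03 m).
It also fails if it takes over 70 s, if anything falls off the work surface, if the arm or the gripper's body presses on something with over 40 N, if the wrist force passes 120 N, or if a joint passes its speed limit or range.

## Working session

There is one attempt and no reset: what is moved stays moved. The work goes in short steps, Python scripts to look and compute and a shell command to move; the robot and the scene stay as the last step left them, time stands still between calls to the robot, and variables do not carry over. Pictures are saved under pics/ and viewed, at most 10 in all, crops included, and the job is handed in when it is done.

```bash
mkdir -p pics; ls; cat > h.py <<'E'
import numpy as np, cv2
from rig import bot, viewer, workorder, models
def snap(cam,fn=None):
    im,d=viewer.capture(cam); ci=viewer.camera_info(cam)
    if fn: cv2.imwrite('pics/'+fn,im)
    return im,d,ci
def cloud(mask,d,ci):
    v,u=np.nonzero(mask&(d>0)); z=d[v,u]
    K=np.array([[ci['fx'],0,ci['cx']],[0,ci['fy'],ci['cy']],[0,0,1.]])
    n=cv2.undistortPoints(np.c_[u,v].astype(float)[:,None],K,np.array(ci['dist_coeffs'],float))[:,0]
    P=np.c_[n*z[:,None],z,np.ones(len(z))]
    return (P@np.linalg.inv(np.array(ci['world_to_cam'])).T)[:,:3]
def bar(P):
    c=np.median(P,0);w=np.linalg.svd(P-P.mean(0),full_matrices=False)[2]
    t=(P-P.mean(0))@w[0]; return P.mean(0)+w[0]*(np.percentile(t,1)+np.percentile(t,99))/2,w[0],np.percentile(t,99)-np.percentile(t,1)
E
python3 - <<'E'
from h import *
np.set_printoptions(precision=4,suppress=True)
for cam in('scene','top'):
    im,d,ci=snap(cam,cam+'0.png')
    print(cam,np.linalg.inv(np.array(ci['world_to_cam']))[:3,3])
    for t in ['housing','cradle_front','cover_hinge','cover_edge','shaft','tray','roller','collar_a','collar_b']:
        for r in models.tip_of(cam,t)[:3]: print(t,round(r['p'],2),np.array(r['xyz']))
    for t in ['shaft','tray']:
        for r in models.outline_of(cam,t)[:4]:
            m=r['mask']; P=cloud(m,d,ci); v,u=np.nonzero(m)
            print('mask',t,round(r['p'],2),m.sum(),u.mean(),v.mean(),bar(P),np.percentile(P[:,2],[5,50,95]))
print(bot.read_state()['tcp_rot'],bot.read_state()['time_s'])
E
```

```text
pics
scene [ 1.2032 -0.6783  0.9389]
housing 0.92 [ 0.6874  0.1437 -0.0027]
cradle_front 0.65 [0.6048 0.1195 0.3029]
cover_hinge 0.61 [0.664  0.2151 0.0834]
cover_hinge 0.32 [ 0.4187  0.3979 -0.0043]
cover_edge 0.98 [0.6592 0.2276 0.219 ]
shaft 0.8 [ 0.5765 -0.1564 -0.0058]
shaft 0.53 [0.3836 0.1072 0.0012]
tray 0.68 [ 0.5062 -0.4001  0.0004]
roller 0.63 [0.6829 0.1457 0.0193]
collar_a 0.81 [0.7499 0.0652 0.0136]
collar_a 0.74 [ 0.4113 -0.162  -0.0015]
collar_b 0.81 [0.7499 0.0652 0.0136]
collar_b 0.74 [ 0.4113 -0.162  -0.0015]
mask shaft 0.77 682 369.3856304985337 261.7096774193548 (array([0.6623, 0.1338, 0.0875]), array([0.9418, 0.3355, 0.0203]), np.float64(0.21500873370119128)) [0.0436 0.0944 0.1001]
mask shaft 0.77 255 279.39607843137253 247.0078431372549 (array([0.3878, 0.1099, 0.0045]), array([0.9207, 0.3901, 0.0113]), np.float64(0.14781594286400918)) [-0.0037  0.0052  0.0104]
mask tray 0.94 9532 158.1872639530004 389.1042803189257 (array([ 0.5071, -0.401 ,  0.0103]), array([0.9673, 0.2538, 0.0039]), np.float64(0.2993834673418848)) [0.0017 0.0062 0.0292]
mask tray 0.45 259 379.
[... 837 characters left out ...]
 np.float64(0.20139657677528355)) [0.089  0.0955 0.1016]
mask shaft 0.53 171 380.1812865497076 254.046783625731 (array([ 0.5739, -0.1565,  0.0073]), array([-0.0893,  0.9959,  0.0161]), np.float64(0.13924089238035808)) [-0.0005  0.0073  0.014 ]
mask shaft 0.44 148 289.0337837837838 319.6756756756757 (array([0.38  , 0.1093, 0.0074]), array([-0.9128, -0.4083, -0.0026]), np.float64(0.13635484625736471)) [0.0002 0.0075 0.0144]
mask tray 0.88 5247 460.82885458357157 280.56089193825045 (array([ 0.5034, -0.4036,  0.0084]), array([-0.9629, -0.2697,  0.0012]), np.float64(0.2918446895486839)) [-0.0016  0.0058  0.0295]
[[ 0.9231  0.3846 -0.    ]
 [ 0.3846 -0.9231  0.0001]
 [-0.     -0.0001 -1.    ]] 1.2
```

View pics/scene0.png

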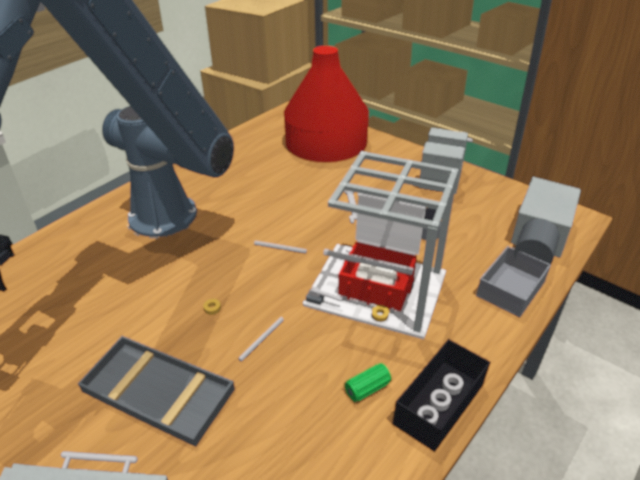

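View pics/top0.png

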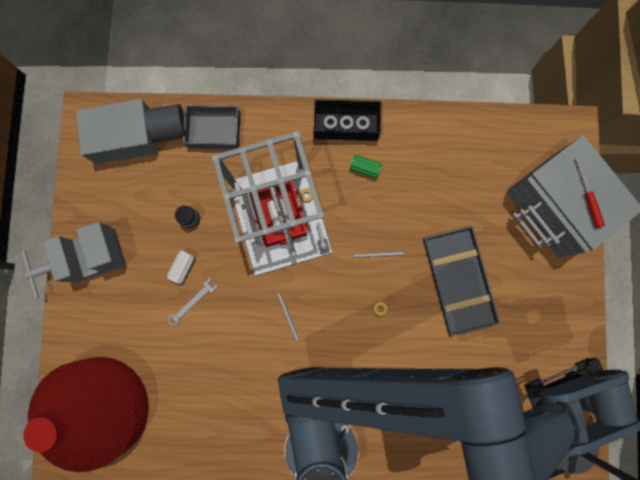

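Scene: the shaft lies across the red housing under the cradle (scene px 370,262; top px 284,223). The tray is at px 158,389, and two shorter, thinner bars on the bench are look-alikes. Two views agree on the shaft: middle about (0.660, 0.1315), yaw 20°, top at z about 0.097. I'll approach from the front with the tool pitched 30° below horizontal.

```bash
cat >> h.py <<'E'
from scipy.spatial.transform import Rotation as Rt
np.set_printoptions(precision=4,suppress=True)
def R(yaw,th):
    y,t=np.radians([yaw,th]); h=np.array([np.cos(y),np.sin(y),0]); k=np.array([0,0,1.])
    z=np.cos(t)*h-np.sin(t)*k; x=np.sin(t)*h+np.cos(t)*k
    return np.c_[x,np.cross(z,x),z]
def rel(G,Rm,g=.008):
    "row for grasp point G, orientation Rm, from measured pose"
    s=bot.read_state(); R0=np.array(s['tcp_rot']); p=np.array(G)+g*Rm[:,2]
    print(np.r_[R0.T@(p-s['position']),Rt.from_matrix(R0.T@Rm).as_rotvec(degrees=True)])
E
python3 - <<'E'
from h import *
A=R(20,30);h=np.array([.94,.342,0]);G=np.array([.66,.1315,.094])-.032*h
rel(np.array([.42,-.15,.30]),R(0,50)); rel(G-.13*A[:,2],A); print(G)
E
```

```text
[ 0.3347 -0.323  -0.0603 -7.8981 39.4716 21.6864]
[ 0.5223 -0.4988  0.0786 -1.3754 59.9893  2.3726]
[0.6299 0.1206 0.094 ]
```

```bash
python3 -m jog '[[0.5,0.335,-0.323,-0.06,-8,39.5,21.7],[0.5,0.335,-0.323,-0.06,-8,39.5,21.7],[0.5,0.335,-0.323,-0.06,-8,39.5,21.7],[0.5,0.335,-0.323,-0.06,-8,39.5,21.7],[0.5,0.335,-0.323,-0.06,-8,39.5,21.7],[0.5,0.335,-0.323,-0.06,-8,39.5,21.7],[0.5,0.335,-0.323,-0.06,-8,39.5,21.7],[0.5,0.335,-0.323,-0.06,-8,39.5,21.7],[0.5,0.335,-0.323,-0.06,-8,39.5,21.7],[0.5,0.335,-0.323,-0.06,-8,39.5,21.7]]'; python3 - <<'E'
from h import *
print(bot.read_state()['joint_positions'])
A=R(20,30);rel(np.array([.6299,.1206,.094])-.13*A[:,2],A)
E
```

```text
time_s: 2.45
position: [0.4257, -0.1509, 0.2939]
tcp_rot: [[0.765, -0.001, 0.644], [0.001, -1.0, -0.003], [0.644, 0.003, -0.765]]
force: [0.3, 0.1, -0.9]
opening: 0.5
grasp_force: 0.0
[-55.8082   3.3382 127.3771  57.1851  39.1631  -8.6358]
[ -0.0088  -0.2359   0.1731  15.5736  19.7501 -12.8087]
```

```bash
python3 -m jog '[[0.5,-0.009,-0.236,0.173,15.6,19.8,-12.8],[0.5,-0.009,-0.236,0.173,15.6,19.8,-12.8],[0.5,-0.009,-0.236,0.173,15.6,19.8,-12.8],[0.5,-0.009,-0.236,0.173,15.6,19.8,-12.8],[0.5,-0.009,-0.236,0.173,15.6,19.8,-12.8],[0.5,-0.009,-0.236,0.173,15.6,19.8,-12.8],[0.5,-0.009,-0.236,0.173,15.6,19.8,-12.8],[0.5,-0.009,-0.236,0.173,15.6,19.8,-12.8]]'; python3 - <<'E'
from h import *
print(bot.read_state()['joint_positions'])
im,d,ci=snap('wrist','w1.png')
for r in models.outline_of('wrist','shaft')[:3]:
    P=cloud(r['mask'],d,ci); print(r['p'],len(P),bar(P),np.percentile(P[:,2],[5,50,95]))
for t in ['cover_edge','cover_hinge','housing']:
    for r in models.tip_of('wrist',t)[:1]: print(t,r)
A=R(20,30);rel(np.array([.6299,.1206,.094]),A)
E
```

```text
time_s: 3.45
position: [0.5312, 0.0862, 0.1526]
tcp_rot: [[0.473, 0.344, 0.811], [0.169, -0.939, 0.3], [0.865, -0.004, -0.502]]
force: [0.5, 0.0, 0.1]
opening: 0.494
grasp_force: 0.0
[-22.719   46.8719 139.7914 139.3425  64.8409 -94.7286]
0.78 3419 (array([0.6633, 0.1298, 0.0963]), array([-0.9415, -0.337 ,  0.0068]), np.float64(0.2066778877796475)) [0.092  0.0976 0.0988]
cover_edge {'xyz': [0.6613, 0.2304, 0.2208], 'p': 0.87}
cover_hinge {'xyz': [0.6636, 0.2139, 0.0874], 'p': 0.96}
housing {'xyz': [0.6842, 0.1434, 0.0028], 'p': 0.77}
[-0.0015 -0.0015  0.1299  0.1264 -0.1365 -0.1099]
```

View pics/w1.png

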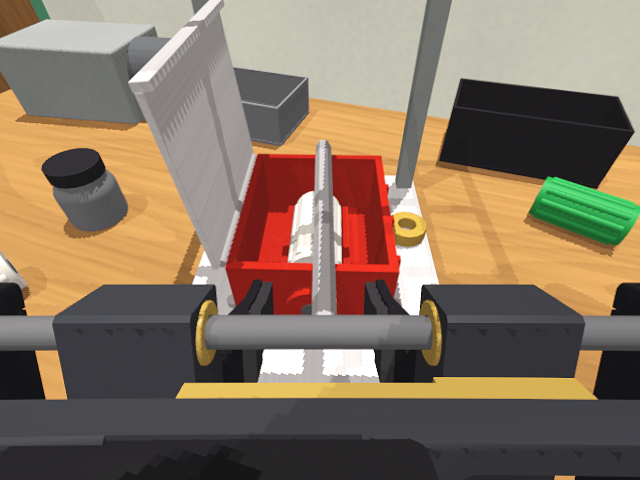

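The wrist view shows the bar running up from px (323,300) to (323,145), centred between the fingers. The cover stands at left with its edge at px 140–215, clear of the hand. I'll advance and close.

```bash
python3 -m jog '[[0.5,-0.001,0,0.05,0,0,0],[0.5,-0.001,0,0.09,0,0,0],[0.5,-0.001,0,0.11,0,0,0],[0.5,-0.001,0,0.13,0,0,0],[0.5,-0.001,0,0.13,0,0,0],[0.1,-0.001,0,0.13,0,0,0],[0.1,-0.001,0,0.13,0,0,0],[0.1,-0.001,0,0.13,0,0,0],[0.1,-0.001,0,0.13,0,0,0],[0.1,-0.001,0,0.13,0,0,0]]'
```

```text
time_s: 4.95
position: [0.637, 0.1227, 0.0903]
tcp_rot: [[0.469, 0.339, 0.816], [0.167, -0.941, 0.295], [0.867, -0.002, -0.498]]
force: [0.6, -3.7, 6.6]
opening: 0.172
grasp_force: 29.9
```

```bash
python3 -m jog '[[0.1,0.007,0,-0.004,0,0,0],[0.1,0.014,0,-0.008,0,0,0],[0.1,0.021,0,-0.012,0,0,0],[0.1,0.02,0,-0.04,0,0,0],[0.1,0.015,0,-0.08,0,0,0],[0.1,0.011,0,-0.122,0,0,0],[0.1,0.011,0,-0.122,0,0,0]]';  python3 - <<'E'
from h import *
print(bot.read_state()['joint_positions'])
im,d,ci=snap('wrist','w2.png')
for r in models.outline_of('wrist','shaft')[:2]:
    P=cloud(r['mask'],d,ci); print(r['p'],len(P),bar(P))
for th in(30,40,50):
  rel([.42,-.15,.25],R(17,th))
E
```

```text
time_s: 5.82
position: [0.5396, 0.0896, 0.1601]
tcp_rot: [[0.474, 0.341, 0.812], [0.168, -0.94, 0.297], [0.864, -0.005, -0.503]]
force: [1.3, -0.3, -3.5]
opening: 0.171
grasp_force: 29.9
[-21.2591  44.4299 138.2527 139.6406  61.8522 -91.7065]
0.6 6105 (array([0.5857, 0.1069, 0.1659]), array([-0.9359, -0.3523, -0.0049]), np.float64(0.16715418064393506))
[-0.0201  0.1833 -0.2079 -2.6311 -0.0544  1.4194]
[ -0.0215   0.1833  -0.208   -2.5006 -10.0522   1.6454]
[ -0.0228   0.1832  -0.2083  -2.3567 -20.0499   1.8642]
```

View pics/w2.png

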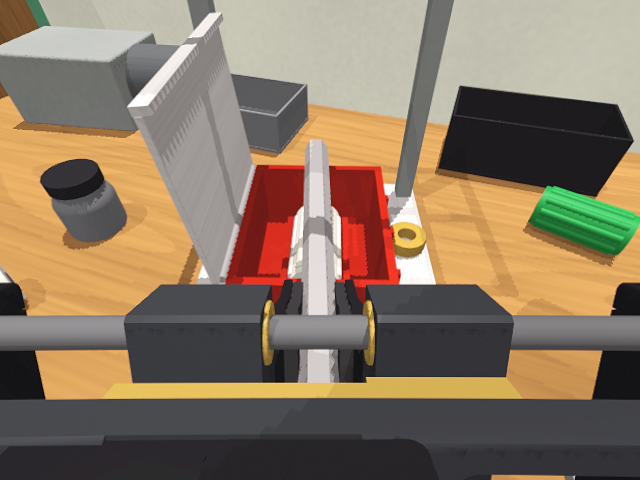

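The shaft is held level and clear of the mouth: bar at px 318, from 140 to 380, with the roller in place beneath. I'll carry it right towards the tray.

```bash
python3 -m jog '[[0.1,0.0,0.04,-0.02,0,0,0],[0.1,0.0,0.08,-0.05,0,0,0],[0.1,-0.01,0.12,-0.1,0,-4,0],[0.1,-0.02,0.15,-0.15,-1,-7,1],[0.1,-0.021,0.183,-0.208,-2.5,-10,1.6],[0.1,-0.021,0.183,-0.208,-2.5,-10,1.6],[0.1,-0.021,0.183,-0.208,-2.5,-10,1.6]]';  python3 - <<'E'
from h import *
print(bot.read_state()['joint_positions'])
h=R(15,0)[:,2]; T=np.array([.505,-.402,0])
for th in(40,45,50): rel(T-.035*h+[0,0,.14],R(15,th))
E
```

```text
time_s: 6.8
position: [0.4261, -0.148, 0.2455]
tcp_rot: [[0.613, 0.295, 0.733], [0.191, -0.956, 0.225], [0.767, 0.002, -0.642]]
force: [0.2, 1.1, -3.7]
opening: 0.167
grasp_force: 29.9
[-67.2335  18.4815 132.1912  72.0237  53.3321 -52.7439]
[-0.1034  0.2647  0.0497 -1.5541 -0.0693  1.4609]
[-0.1041  0.2647  0.0496 -1.4894 -5.0687  1.5278]
[ -0.1048   0.2646   0.0495  -1.4227 -10.0681   1.5928]
```

```bash
python3 -m jog '[[0.1,-0.02,0.06,0.01,0,0,0],[0.1,-0.04,0.12,0.02,0,0,0],[0.1,-0.06,0.18,0.03,-1,0,1],[0.1,-0.08,0.23,0.04,-1.5,0,1.5],[0.1,-0.103,0.265,0.05,-1.5,0,1.5],[0.1,-0.103,0.265,0.05,-1.5,0,1.5],[0.1,-0.103,0.265,0.05,-1.5,0,1.5],[0.1,-0.103,0.265,0.05,-1.5,0,1.5]]';  python3 - <<'E'
from h import *
print(bot.read_state()['joint_positions'])
im,d,ci=snap('wrist','w3.png')
for t in('shaft','tray'):
  for r in models.outline_of('wrist',t)[:1]:
    P=cloud(r['mask'],d,ci); print(t,r['p'],len(P),bar(P))
  for r in models.tip_of('wrist',t)[:1]: print(t,r)
snap('scene')
for r in models.outline_of('scene','shaft')[:1]:
    pass
for r in models.tip_of('scene','shaft'): print(r)
h=R(15,0)[:,2]; T=np.array([.505,-.402,0])
for z in(.04,.03): rel(T-.035*h+[0,0,z],R(15,40))
E
```

```text
time_s: 7.8
position: [0.4776, -0.4063, 0.1338]
tcp_rot: [[0.621, 0.261, 0.739], [0.163, -0.965, 0.204], [0.767, -0.006, -0.642]]
force: [0.2, -0.1, -2.9]
opening: 0.167
grasp_force: 29.9
[-72.8593  42.1253 103.3813  65.7862  57.1541 -47.2005]
shaft 0.91 1479 (array([ 0.5731, -0.1578,  0.0069]), array([ 0.0746, -0.9972, -0.0068]), np.float64(0.14671944753768043))
shaft {'xyz': [0.5013, -0.4015, 0.1227], 'p': 0.69}
tray 0.78 14199 (array([ 0.6018, -0.3751,  0.0136]), array([-0.2698,  0.9629,  0.0063]), np.float64(0.1478058623816224))
{'xyz': [0.5083, -0.3994, 0.1236], 'p': 0.8}
{'xyz': [0.3854, 0.1097, -0.0012], 'p': 0.57}
{'xyz': [0.5763, -0.1578, -0.0042], 'p': 0.53}
{'xyz': [0.7492, 0.0643, 0.013], 'p': 0.33}
[-0.0762  0.0007  0.0639 -0.0723 -0.0304 -0.1447]
[-0.0838  0.0007  0.0704 -0.0723 -0.0304 -0.1447]
```

View pics/w3.png

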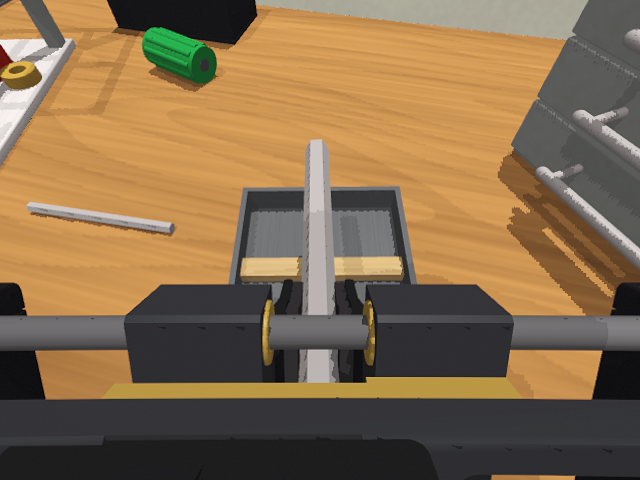

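The wrist view shows the bar (px 318, 140–380) centred over the tray and aligned with it. I'll lower, release, and back off upwards.

```bash
python3 -m jog '[[0.1,-0.025,0,0.02,0,1,0],[0.1,-0.05,0,0.04,0,2,0],[0.1,-0.067,0,0.055,0,3,0],[0.1,-0.0775,0,0.065,0,3,0],[0.1,-0.0775,0,0.065,0,3,0],[0.1,-0.0775,0,0.065,0,3,0]]'; python3 -m jog '[[0.25,0,0,0,0,0,0],[0.45,0,0,0,0,0,0],[0.45,0,0,0,0,0,0],[0.45,0,0,0,0,0,0],[0.45,0.02,0,-0.02,0,0,0],[0.45,0.06,0,-0.06,0,0,0],[0.45,0.09,0,-0.1,0,0,0],[0.45,0.09,0,-0.1,0,0,0]]'; python3 - <<'E'
from h import *
im,d,ci=snap('top','t4.png')
for r in models.outline_of('top','shaft')[:4]:
    P=cloud(r['mask'],d,ci); print(r['p'],len(P),bar(P))
snap('wrist','w4.png')
E
```

```text
time_s: 8.95
position: [0.4771, -0.4091, 0.0335]
tcp_rot: [[0.582, 0.258, 0.771], [0.154, -0.966, 0.208], [0.799, -0.002, -0.602]]
force: [0.9, 0.1, -3.1]
opening: 0.17
grasp_force: 29.9
time_s: 9.95
position: [0.4521, -0.4176, 0.1683]
tcp_rot: [[0.58, 0.257, 0.773], [0.158, -0.966, 0.203], [0.799, 0.004, -0.601]]
force: [-0.5, 0.7, -0.4]
opening: 0.45
grasp_force: 0.0
0.76 100 (array([0.3983, 0.1177, 0.0076]), array([-0.9128, -0.4077, -0.0222]), np.float64(0.10185317284675031))
0.68 395 (array([ 0.5006, -0.4001,  0.026 ]), array([-0.9639, -0.2663,  0.0077]), np.float64(0.20901559660762423))
0.64 173 (array([ 0.5736, -0.1563,  0.0074]), array([-0.0779,  0.9969, -0.0066]), np.float64(0.1414729735172119))
```

View pics/w4.png

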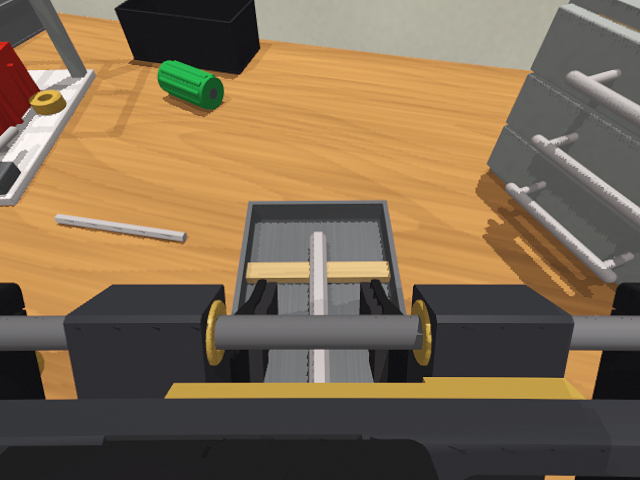

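The shaft lies level on the rests at (0.501, -0.400), top z 0.026 (wrist px 318,235–380), and is released. Next is the cover.

```bash
cat >> h.py <<'E'
H0=np.array([.686,.145,0]);hx,hl=R(19,0)[:,2],-R(19,0)[:,1]
def W(x,y,z): return H0+x*hx+y*hl+np.array([0,0,z])
E
python3 - <<'E'
from h import *
s=bot.read_state(); c=np.linalg.inv(np.array(viewer.camera_info('wrist')['world_to_cam']))[:3,3]
print('cam in tool',np.array(s['tcp_rot']).T@(c-s['position']))
A=R(19,30); rel([.48,-.12,.27],A,0); rel(W(-.16,.13,.2),A,0)
E
```

```text
cam in tool [ 0.0708 -0.0009 -0.1512]
[ 0.1457 -0.2785  0.0196  3.2185  6.9753 -2.4308]
[ 0.1481 -0.5994  0.1415  3.2185  6.9753 -2.4308]
```

```bash
python3 -m jog '[[0,0.06,-0.04,0,0,0,0],[0,0.1,-0.09,0,1,2,-1],[0,0.13,-0.15,0.01,2,4,-2],[0,0.145,-0.21,0.015,3,7,-2.4],[0,0.146,-0.278,0.02,3.2,7,-2.4],[0,0.146,-0.34,0.04,3.2,7,-2.4],[0,0.147,-0.4,0.06,3.2,7,-2.4],[0,0.148,-0.45,0.08,3.2,7,-2.4],[0,0.148,-0.5,0.1,3.2,7,-2.4],[0,0.148,-0.55,0.12,3.2,7,-2.4],[0,0.148,-0.6,0.141,3.2,7,-2.4],[0,0.148,-0.6,0.141,3.2,7,-2.4],[0,0.148,-0.6,0.141,3.2,7,-2.4],[0,0.148,-0.6,0.141,3.2,7,-2.4]]'; python3 - <<'E'
from h import *
print(bot.read_state()['joint_positions'])
im,d,ci=snap('wrist','w5.png')
for t in ['cover_edge','cover_hinge','housing','roller','cradle_front']:
    for r in models.tip_of('wrist',t)[:1]: print(t,r)
for r in models.outline_of('wrist','cover')[:1]:
    P=cloud(r['mask'],d,ci)-H0; print(np.percentile(np.c_[P@hx,P@hl,P[:,2]],[2,25,50,75,98],axis=0))
A=R(19,30); rel(W(-.16,.13,.2),A,0); rel(W(-.058,.13,.195),A,0)
E
```

```text
time_s: 11.85
position: [0.493, 0.2138, 0.2002]
tcp_rot: [[0.473, 0.321, 0.821], [0.161, -0.947, 0.278], [0.866, 0.001, -0.499]]
force: [0.1, 0.8, -0.3]
opening: 0.007
grasp_force: 0.0
[  4.6897  36.8038 139.8288 165.4692  56.7717 -89.0772]
cover_edge {'xyz': [0.6609, 0.2302, 0.217], 'p': 0.56}
cover_hinge {'xyz': [0.6607, 0.2117, 0.089], 'p': 0.6}
housing {'xyz': [0.677, 0.1445, 0.0202], 'p': 0.42}
roller {'xyz': [0.6791, 0.1413, 0.0212], 'p': 0.55}
cradle_front {'xyz': [0.6695, 0.4157, -0.0014], 'p': 0.54}
[[-0.0845  0.075   0.0892]
 [-0.0722  0.0801  0.1586]
 [-0.0407  0.0826  0.1946]
 [ 0.0058  0.0843  0.2194]
 [ 0.0734  0.0868  0.2205]]
[-0.0005 -0.0013  0.0005  0.1936 -0.0786 -0.0456]
[ 0.046  -0.0017  0.0914  0.1936 -0.0786 -0.0456]
```

View pics/w5.png

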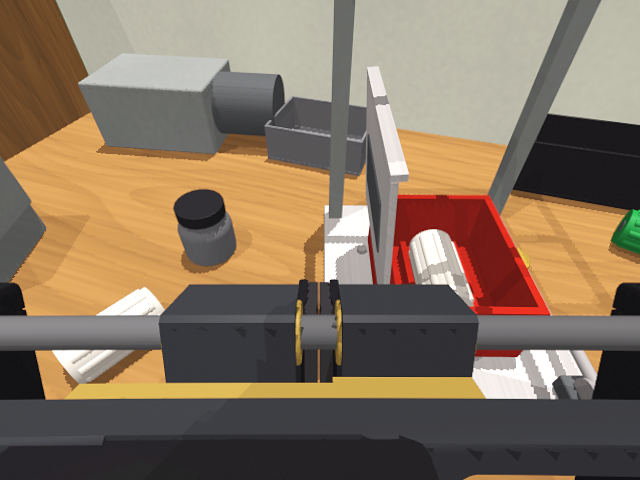

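The wrist view shows the cover edge-on at px 370–405, with its outer face toward the closed fingers at px 320. The roller is in the housing at px 440,260. I'll move in beside the outer face, then sweep.

```bash
python3 -m jog '[[0,0.015,0,0.03,0,0,0],[0,0.03,0,0.06,0,0,0],[0,0.04,0,0.08,0,0,0],[0,0.046,-0.001,0.091,0,0,0],[0,0.046,-0.001,0.091,0,0,0]]' && python3 -m jog '[[0,-0.001,0.015,0.001,0,0,0],[0,-0.002,0.03,0.001,0,0,0],[0,0,0.045,0,0,0,0],[0,0.001,0.059,0,0,0,0],[0,-0.001,0.075,0.001,0,0,0],[0,-0.003,0.092,0.002,0,0,0]]'; python3 - <<'E'
from h import *
p=bot.read_state()['position']-H0; print(p@hx,p@hl,p[2]); snap('wrist')
for r in models.tip_of('wrist','cover_edge')[:1]: q=np.array(r['xyz'])-H0; print(r['p'],q@hx,q@hl,q[2])
E
```

```text
time_s: 12.82
position: [0.5882, 0.2498, 0.1948]
tcp_rot: [[0.472, 0.325, 0.82], [0.163, -0.946, 0.281], [0.867, 0.001, -0.499]]
force: [0.3, 0.4, -0.4]
opening: 0.003
grasp_force: 0.0
time_s: 13.58
position: [0.6153, 0.1637, 0.1898]
tcp_rot: [[0.476, 0.328, 0.816], [0.165, -0.945, 0.284], [0.864, -0.0, -0.503]]
force: [-0.7, 3.2, -0.6]
opening: 0.005
grasp_force: 1.5
-0.06076807262158136 0.04070050040749221 0.1898007307359083
0.8 0.001513959921249146 0.018833160259416157 0.2097
```

```bash
python3 -m jog '[[0,-0.005,0.016,0.003,0,0,0],[0,-0.011,0.031,0.006,0,0,0],[0,-0.02,0.044,0.012,0,0,0],[0,-0.03,0.056,0.0175,0,0,0],[0,-0.04,0.065,0.023,0,0,0],[0,-0.051,0.071,0.029,0,0,0],[0,-0.062,0.076,0.036,0,0,0],[0,-0.072,0.08,0.0415,0,0,0],[0,-0.072,0.08,0.0415,0,0,0]]'; python3 - <<'E'
from h import *
p=bot.read_state()['position']-H0; print(p@hx,p@hl,p[2]); snap('wrist','w6.png')
for r in models.tip_of('wrist','cover_edge')[:1]: q=np.array(r['xyz'])-H0; print(r['p'],q@hx,q@hl,q[2])
E
```

```text
time_s: 14.8
position: [0.6441, 0.0865, 0.1065]
tcp_rot: [[0.474, 0.323, 0.819], [0.162, -0.946, 0.28], [0.865, -0.0, -0.501]]
force: [0.1, 0.3, -0.1]
opening: 0.001
grasp_force: 0.0
-0.058666533357018755 -0.04165128065358998 0.10654950763778931
0.58 -0.0003878352086650258 -0.05856440543411089 0.0935
```

```bash
python3 -m jog '[[0,-0.002,0,0.001,0,0,0],[0,-0.003,0,0.002,0,0,0],[0,-0.004,0,0.0025,0,0,0]]'; python3 -m jog '[[0,-0.001,0,0.0005,0,0,0],[0,-0.002,0,0.001,0,0,0]]';python3 -m jog '[[0,-0.001,0,0.0005,0,0,0],[0,-0.002,0,0.001,0,0,0]]'
```

```text
time_s: 15.28
position: [0.6443, 0.0873, 0.1038]
tcp_rot: [[0.471, 0.325, 0.82], [0.163, -0.946, 0.281], [0.867, 0.001, -0.499]]
force: [0.1, -1.0, 1.1]
opening: 0.003
grasp_force: 0.7
time_s: 15.52
position: [0.6445, 0.0873, 0.103]
tcp_rot: [[0.468, 0.325, 0.822], [0.162, -0.946, 0.281], [0.869, 0.001, -0.495]]
force: [-5.2, -2.5, 9.9]
opening: 0.006
grasp_force: 5.2
time_s: 15.78
position: [0.6446, 0.0873, 0.1027]
tcp_rot: [[0.465, 0.324, 0.824], [0.16, -0.946, 0.282], [0.871, 0.001, -0.492]]
force: [-10.0, -4.2, 17.4]
opening: 0.004
grasp_force: 8.7
```

17 N with no further travel at the expected shut height, so the cover is on the rim. I'll retreat and verify.

```bash
python3 -m jog '[[0,0.02,0,-0.01,0,0,0],[0,0.03,0,-0.04,0,0,0],[0,0.02,0,-0.09,0,0,0],[0,0.01,0.01,-0.12,0,0,0],[0,0.01,0.01,-0.12,0,0,0]]'; python3 - <<'E'
from h import *
im,d,ci=snap('wrist','w7.png')
r=models.outline_of('wrist','cover')[0]; P=cloud(r['mask'],d,ci)-H0
Q=np.c_[P@hx,P@hl,P[:,2]]; Q=Q[abs(Q[:,2]-.09)<.015]
c=np.linalg.lstsq(np.c_[Q[:,:2],np.ones(len(Q))],Q[:,2],rcond=None)[0]
print('slope',c,len(Q),np.percentile(Q,[2,50,98],axis=0))
im,d,ci=snap('scene','s7.png')
for r in models.outline_of('scene','shaft')[:4]:
    P=cloud(r['mask'],d,ci); print(r['p'],len(P),bar(P))
for r in models.tip_of('scene','collar_a'): print(r)
r=models.outline_of('scene','cover')[0]; P=cloud(r['mask'],d,ci)-H0
print('scene',np.percentile(np.c_[P@hx,P@hl,P[:,2]],[2,50,98],axis=0))
E
```

```text
time_s: 16.4
position: [0.5527, 0.0442, 0.1674]
tcp_rot: [[0.475, 0.321, 0.819], [0.161, -0.947, 0.278], [0.865, -0.001, -0.501]]
force: [0.8, 0.2, 0.5]
opening: 0.006
grasp_force: 0.0
slope [ 0.0006 -0.0016  0.0881] 18283 [[-0.0784 -0.0632  0.0867]
 [-0.0208  0.0039  0.088 ]
 [ 0.0736  0.0681  0.0899]]
0.9 568 (array([ 0.5051, -0.4045,  0.0267]), array([ 0.9621,  0.2726, -0.0035]), np.float64(0.21578086753471015))
0.72 125 (array([0.414 , 0.1196, 0.0067]), array([ 0.9066,  0.422 , -0.0065]), np.float64(0.09381032677524362))
0.53 235 (array([ 0.58  , -0.157 ,  0.0079]), array([ 0.0787, -0.9968, -0.0161]), np.float64(0.14791760009862978))
{'xyz': [0.7497, 0.0675, 0.0134], 'p': 0.78}
{'xyz': [0.4122, -0.1642, -0.0005], 'p': 0.7}
{'xyz': [0.5017, -0.4031, 0.0172], 'p': 0.35}
scene [[-0.0788 -0.0687  0.0806]
 [ 0.0012 -0.0094  0.0891]
 [ 0.0777  0.0663  0.0936]]
```

View pics/w7.png

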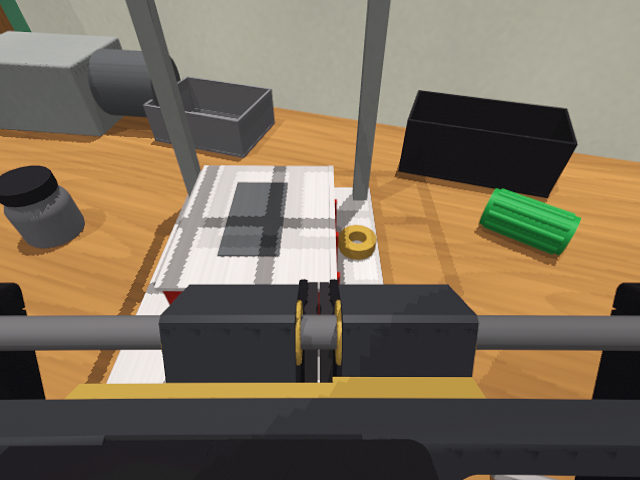

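View pics/s7.png

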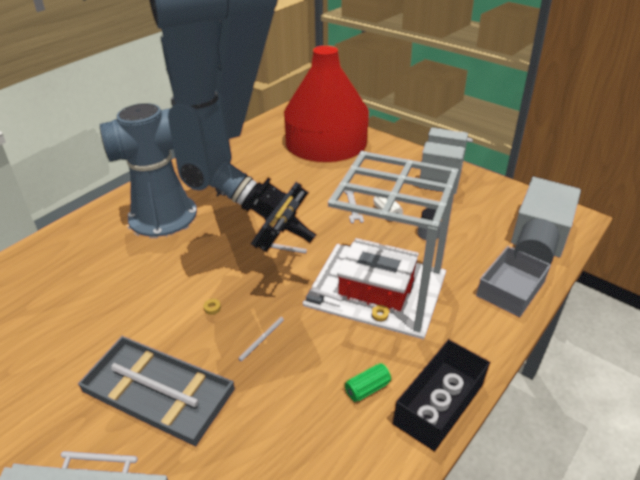

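The cover is flat on the rim (slope about 0.002; scene px 375,262). The shaft lies in the tray on both rests (px 153,385). The collars are where they started, and the arm is clear of everything.

```bash
python3 -c "
from rig import workorder; print(workorder.hand_in())"
```

```text
the job is handed in; nothing more can be done
None
```

The shaft lies flat and released in the tray, and the cover is fully shut. The roller was last seen in place just before the cover closed over it. I handed the job in at about 16.5 s with no verdict returned.

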